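# Load the last knife and lift the knife basket

### The arm

A 6-joint arm with a two-finger parallel gripper is mounted at the origin on the work surface. World frame = base frame: x ahead of the robot, y to its left, z up, the work surface at z = 0. Lengths are in mm, angles in rad, forces in N, time in s.
With the tool pointing down it reaches from about 350 to 875 mm from the base axis. Payload 4.2 kg.
Tool frame: the origin (TCP) lies between the finger pads, 19 mm behind the fingertips; this is the grasp point; z points along the fingers, y is the line along which they close (so a half turn about z gives the same grasp; the last joint's range is limited). The gripper opens to 85 mm and grips with 20 to 120 N. Pads are 22 mm wide; open, the fingers measure 114 mm over their backs; the gripper's body (76 mm by 85 mm) begins 54 mm behind the grasp point. The pads swing forward as they close: fully open they stand 13 mm farther back than shut.
Start: joints at [1.447, 0.385, 0.008, 0, -1.194, -0.259], TCP at [233.416, 579.755, 250.012] pointing down, gripper open.
Joint ranges: [-3.14, 3.14], [-1.21, 2.06], [-1.07, 1.41], [-3.16, 2.05], [-2.99, -0.16], [-3.1, 3.1]. Speed limits (rad/s): [2.79, 2.79, 3.14, 3.14, 3.14, 3.14].

### API

Orientations are given as a unit quaternion [x, y, z, w].
In Python, from plant import robot, cams, workorder gives the robot as it stands.
- The arm moves only by the shell command python3 -m crank 'ROWS' [FORCE]. ROWS is JSON, a list of rows, each a list of 3 entries, a list of its own where there are three numbers: the opening, from 0 (shut) to 1 (fully open), then the shift along the tool's x, y, z each as a share of 250 mm, from -1 to 1, then the turn about the tool's z as a share of 90 degrees, from -1 to 1. In form: [[jaw, [dx, dy, dz], spin], ...]. A call has 1 to 5 rows; each row is the pose to reach, as a shift and turn from the pose commanded when the call began, along the tool's axes at that moment; what a row does not reach only later rows make up. A row lasts 1/10 s, in which the tool goes at most 50 mm and 8.59 degrees, less where a joint would pass 70% of its speed; a pose out of reach is approached as far as the arm can. A call with a number of a shift or a turn outside -1 to 1 is refused whole. A call with a gripper value outside its range is refused whole. The fingers move at their own pace and stop on an object; FORCE is the grip in N (left out, the last holds). Time passes only in rows, so rows that repeat a pose let the fingers close. It gives the time, the measured TCP pose, the force, the opening and the grip force at its end, in the units of the state.
- robot.read_state(): the state, without advancing time (a new reading comes with each control period).
- cams.capture(name): name is "scene" or "side" or "wrist"; returns (picture, depth): 480x640x3 uint8, red, green, blue; 480x640 float32, mm along the optical axis (not along the pixel's ray), 0 where there is no reading.
- cams.get_calibration(name): a dict with "fov_y" (degrees; the focal length in pixels is half the picture's height over the tangent of half this angle, whatever the lens; pixels are square), "cx", "cy" (the principal point, pixels), "k1" (the pictures are not rectified: a ray, as slopes to the right and down, at radius r is drawn at 1 + k1 r^2 times it, then the intrinsics apply), "R" (3x3) and "t" (3): a world point X has camera coordinates R X + t. Camera axes: x right, y down, z forward; pixel columns grow to the right and rows downward; lengths in mm; the calibration is good to about 2 mm. A picture is of the moment at which its call begins: read the wrist's pose just before it. get_calibration takes no time and is no camera call; for the wrist camera it gives the pose at the moment of the call.
- workorder.job_done(): hands the job in; it is judged then, once.
The state is a dict: "time_s": time; "joint_pos": joint angles; "qd": joint speeds; "tau": joint torques, N m; "position": TCP position; "tool_rot": TCP orientation; "force": force on the tool from outside, world axes, zero at the start; "torque": the same for the moment, N m; "grip_width": finger opening in mm; "finger_force": force on a finger pad.
Only numpy, scipy, OpenCV 4.12 (cv2) and the standard library are available. Lean on these libraries where they do the work, as an engineer would, in place of code of your own. Each camera call takes 0.05 s, during which the arm holds its last target. There are 200 camera calls.

### The job

Take the last paring knife out of the wooden block, lower it upright into the empty slot of the steel knife basket until it is fully home, and let go of it. Then lift the basket by the middle of its carrying bar, never letting it tip, to about a hand's breadth (10 cm) above the bench, and finish while still holding it there, steady and level with all four knives standing in it, ready for the customer to take; do not put it down. Leave the file and the steel in the block and everything else on the bench where it is.

Things in the scene. Friction and masses are not known exactly. Their poses are not given: they have to be found in the camera images.
- basket: loose stainless knife basket, about 0.5 kg, on four feet, origin under its centre: slotted top plate 170 (its x) x 200 mm (its y), upper face 92 mm above the underside; guide plate with 2 mm larger slots at 30-35 mm; two uprights at y = -90, +90 mm carry a bar along y. Four slots, 30 mm along x, 8 mm along y, centred at x = +-58, y = +-46 mm; three hold knives
- bar (a point): middle of the basket's carrying bar, a plain steel tube 22 mm thick, 176 mm long along the basket's y, axis 190 mm above the underside (3 mm above the knife handles' tops)
- empty_slot (a point): centre of the mouth of the basket's empty slot, on the plate's upper face: at x = -58, y = -46 mm in the basket's frame, the corner nearest the robot or the block; slot 30 mm along the basket's x, 8 mm along its y, 84 mm deep
- knife_a: the knife still to be loaded, standing in one of the three slots of the wooden block. paring knife, one of four alike, 70 g: wooden handle 24 mm wide along its x, 18 mm thick along y, 95 mm up along +z; blade 80 mm down along -z, 20 mm wide along x, 2.5 mm thick. Origin mid-underside of the handle (shoulder), which rests on the slotted surface when home. Either way round fits the slot
- knife_b: already standing in the basket: paring knife, one of four alike, 70 g: wooden handle 24 mm wide along its x, 18 mm thick along y, 95 mm up along +z; blade 80 mm down along -z, 20 mm wide along x, 2.5 mm thick. Origin mid-underside of the handle (shoulder), which rests on the slotted surface when home. 
- slot_b (a point): centre of the mouth of the basket slot in which knife_b stands, on the plate's upper face
- knife_c: already standing in the basket: paring knife, one of four alike, 70 g: wooden handle 24 mm wide along its x, 18 mm thick along y, 95 mm up along +z; blade 80 mm down along -z, 20 mm wide along x, 2.5 mm thick. Origin mid-underside of the handle (shoulder), which rests on the slotted surface when home. 
- slot_c (a point): centre of the mouth of the basket slot in which knife_c stands, on the plate's upper face
- knife_d: already standing in the basket: paring knife, one of four alike, 70 g: wooden handle 24 mm wide along its x, 18 mm thick along y, 95 mm up along +z; blade 80 mm down along -z, 20 mm wide along x, 2.5 mm thick. Origin mid-underside of the handle (shoulder), which rests on the slotted surface when home. 
- slot_d (a point): centre of the mouth of the basket slot in which knife_d stands, on the plate's upper face
- block: heavy beech block, fixed to the bench, 90 mm along its x, 250 mm along its y, 92 mm high; three slots 30 x 8 mm (long along x) in its top at y = -80, 0 and +80 mm, holding knife_a, the file and the honing steel in any order. Origin under its centre
- file: the shop's flat file standing in the block, round turned wooden handle 28 mm at its thickest, 95 mm high, loose; origin at the middle of the handle's underside, on the block's top
- honing_steel: the shop's small honing steel standing in the block, round wooden handle above a 34 mm guard disc, hanging ring on top, 106 mm high in all, loose; origin at the middle of the guard's underside, on the block's top
- whetstone: two-grit bench stone on a dark wooden base, 210 x 75 x 40 mm, loose, origin under its centre; not part of the job
- strop: wooden paddle faced with brown leather, about 300 x 55 x 24 mm, lying flat, loose, origin on its underside; not part of the job
- compound_bar: half-wrapped bar of pale honing compound, 100 x 38 x 24 mm, loose, origin under its centre; not part of the job
- shears: pair of scissors lying flat, about 190 mm long, 11 mm high, black finger rings, loose, origin at the rivet; not part of the job
- oil_can: small copper oil can, 68 mm across, 150 mm high to the tip of its thin spout, loose, origin under its centre; not part of the job
- rivet_tin: open round aluminium tin of rivets, 72 mm across, 30 mm high, loose, origin under its centre; not part of the job
There are look-alikes about, which are no part of the job. There is more than one size of the oil_can; the job needs the smallest.

How it is judged:
By the outcome, as a careful person would: the job done as asked, in the order asked, and still so for the second after the job is handed in, while the arm keeps its last pose, push and grip.
It also fails if it takes over 59 s, if anything falls off the work surface, if the arm or the gripper's body presses on something with over 40 N, if the wrist force passes 120 N, or if a joint passes its speed limit or range.

## Working session

There is one attempt and no reset: what is moved stays moved. The work goes in short steps, Python scripts to look and compute and a shell command to move; the robot and the scene stay as the last step left them, time stands still between calls to the robot, and variables do not carry over. Pictures are saved under pics/ and viewed, at most 10 in all, crops included, and the job is handed in when it is done.

```bash
mkdir -p pics; cat > h.py <<'E'
import numpy as np, cv2
from plant import robot, cams, workorder
from scipy.spatial.transform import Rotation as Ro
def snap(n):
    c=cams.get_calibration(n); p,d=cams.capture(n); return p,d,c
def world(c,d):
    f=240/np.tan(np.radians(c['fov_y']/2)); K=np.array([[f,0,c['cx']],[0,f,c['cy']],[0,0,1]])
    v,u=np.mgrid[0:480,0:640].astype(np.float32)
    s=cv2.undistortPoints(np.stack([u.ravel(),v.ravel()],1)[:,None],K,np.array([c['k1'],0,0,0.]))[:,0].reshape(480,640,2)
    P=np.dstack([s[...,0]*d,s[...,1]*d,d])
    W=(P-np.array(c['t']).ravel())@np.array(c['R']); W[d<=0]=np.nan
    return W
def save(n,p): cv2.imwrite('pics/'+n+'.png',p[...,::-1])
def rows(target,yaw=0):
    s=robot.read_state(); R=Ro.from_quat(s['tool_rot']).as_matrix()
    return (R.T@(np.array(target)-s['position']))/250
E
python3 - <<'E'
from h import *
for n in ['scene','side','wrist']:
    p,d,c=snap(n); save(n+'0',p); W=world(c,d); np.save(n+'0.npy',W); np.save(n+'0p.npy',p)
    print(n,c)
s=robot.read_state();print(s)
E
```

```text
scene {'fov_y': 44.99838206863551, 'cx': 318.70073093223795, 'cy': 240.67879811427798, 'k1': -0.18652066586332505, 'R': array([[ 0.86097511,  0.50862719, -0.00449867],
       [ 0.37157366, -0.63496933, -0.67730862],
       [-0.3473541 ,  0.58147427, -0.73568526]]), 't': array([-474.69534216,  -94.20063318, 1391.17411619])}
side {'fov_y': 43.08112103569102, 'cx': 315.26737781348413, 'cy': 236.82183653779816, 'k1': -0.18566357877510442, 'R': array([[-0.98753967, -0.15656224, -0.01592666],
       [-0.10429623,  0.72691287, -0.67876357],
       [ 0.11784604, -0.66864486, -0.73418415]]), 't': array([ 546.10711006,  128.62341334, 1355.98137044])}
wrist {'fov_y': 70.50096787060902, 'cx': 321.6468678314254, 'cy': 235.09645845351352, 'k1': -0.019649550872946276, 'R': array([[-0.373853  , -0.92748689,  0.00141875],
       [-0.88624772,  0.35768047,  0.29432917],
       [-0.27349391,  0.10877848, -0.95570305]]), 't': array([624.3550586 , -37.48640448, 379.19336686])}
{'time_s': 0.15, 'joint_pos': array([ 1.44658833e+00,  3.85371454e-01,  6.94203170e-03, -2.98102901e-04,
       -1.19400161e+00, -2.58657290e-01]), 'qd': array([ 0.00214853, -0.00291814,  0.00447662,  0.00096804, -0.00161782,
        0.00024708]), 'tau': array([ 1.00057134e-04, -3.92680335e+01,  1.88582361e+01,  4.18853760e+00,
       -3.39539329e-03,  3.95667499e-07]), 'position': array([233.30000212, 579.39041318, 249.18686145]), 'tool_rot': array([ 9.81721865e-01, -1.90319449e-01, -8.33325935e-05,  8.24813885e-04]), 'force': array([-0.65725133, -0.13601131, -0.74001921]), 'torque': array([-0.00350286,  0.02951787, -0.017416  ]), 'finger_force': 0.0, 'grip_width': 85.42336686122613}
```

View pics/scene0.png

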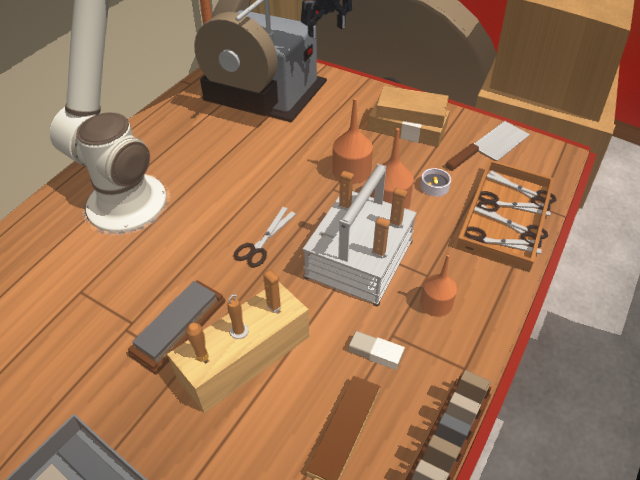

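View pics/side0.png

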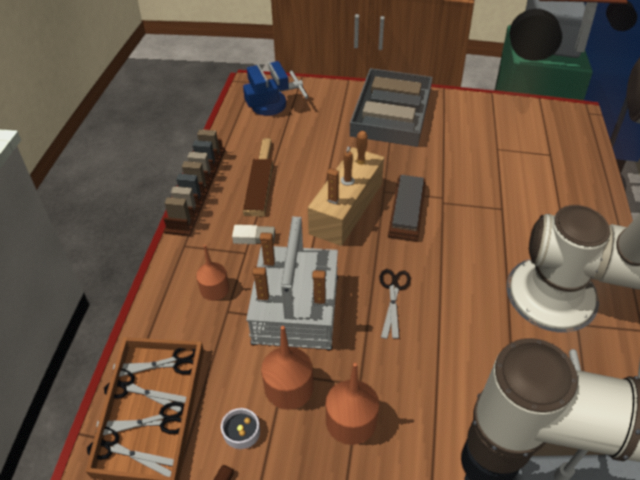

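The scene picture shows the block with three handles at about (197,342), (237,318) and (272,292), and the basket around (360,245) with its empty slot on the near-left. The side picture shows the candidate knife at (333,185), at the basket end of the block. Next I'll measure from depth.

```bash
python3 - <<'E'
from h import *
def rect(P):
    r=cv2.minAreaRect(P[:,:2].astype(np.float32)); return np.round(r[0],1),np.round(r[1],1),round(r[2],1)
v,u=np.mgrid[0:480,0:640]
for n,bb,kb in [('scene',(165,285,310,405),(300,185,420,300)),('side',(305,130,390,245),(245,215,345,350))]:
    W=np.load(n+'0.npy'); z=W[...,2]
    def m(b): return (u>b[0])&(u<b[2])&(v>b[1])&(v<b[3])
    for name,b in (('block',bb),('basket',kb)):
        M=m(b)
        for lo,hi in ((84,98),(150,178),(180,195),(196,208)):
            mm=(M&(z>lo)&(z<hi)).astype(np.uint8)
            k,l,st,ce=cv2.connectedComponentsWithStats(mm)
            for i in range(1,k):
                if st[i,4]>15:
                    P=W[l==i]; print(n,name,(lo,hi),st[i,4],np.round(ce[i]),np.round(np.median(P,0),1),rect(P))
E
```

```text
scene block (84, 98) 5138 [236. 337.] [ 512.5 -221.    92.6] (array([ 506.8, -205.7]), array([251.5,  95.3]), 71.5)
scene block (150, 178) 87 [272. 289.] [ 539.8 -137.9  159.1] (array([ 534.1, -136.7]), array([26.3, 14.4]), 19.7)
scene block (150, 178) 139 [235. 311.] [ 515.1 -213.3  164.9] (array([ 512.8, -209.6]), array([23.3, 12.1]), 51.5)
scene block (150, 178) 178 [196. 338.] [ 492.  -289.6  163.7] (array([ 487.6, -284.9]), array([28. , 17.1]), 57.1)
scene block (180, 195) 62 [233. 301.] [ 508.  -204.5  182.2] (array([ 507.2, -204.8]), array([16.7, 15.5]), 41.3)
scene block (180, 195) 128 [193. 328.] [ 485.3 -283.7  184.5] (array([ 484.1, -282.2]), array([23.3, 19.8]), 56.3)
scene basket (84, 98) 59 [394. 187.] [577.8 285.   87.4] (array([582.9, 286.6]), array([52.7, 14. ]), 34.1)
scene basket (84, 98) 38 [354. 195.] [516.2 212.2  93.1] (array([519.1, 207.4]), array([11.4, 38. ]), 24.9)
scene basket (84, 98) 4186 [359. 237.] [586.2  98.8  93.1] (array([578.2, 127.2]), array([172.2, 206.4]), 4.1)
scene basket (150, 178) 50 [346. 188.] [521.9 161.2 156. ] (array([521.1, 160.2]), a
[... 2419 characters left out ...]
ay([638.4,  84.7]), array([24.9, 21.2]), 10.5)
side basket (180, 195) 112 [259. 271.] [631.2 179.3 186.6] (array([633.1, 176.4]), array([26.5, 19.9]), 4.5)
side basket (180, 195) 124 [319. 274.] [516.9 171.3 186.8] (array([517.1, 168.6]), array([25.2, 21.3]), 8.4)
side basket (180, 195) 48 [287. 289.] [569.2 217.5 190.2] (array([569.1, 216.3]), array([22.1, 11. ]), 25.0)
side basket (180, 195) 35 [283. 339.] [555.5 325.4 188.6] (array([554.4, 324.2]), array([12. ,  7.1]), 39.6)
side basket (196, 208) 685 [291. 252.] [575.8 135.2 200.4] (array([576.6, 126.3]), array([ 20.7, 190.8]), 3.9)
side basket (196, 208) 18 [283. 334.] [555.2 324.7 201.9] (array([555.3, 324.6]), array([7.5, 3.9]), 15.3)
```

View pics/wrist0.png

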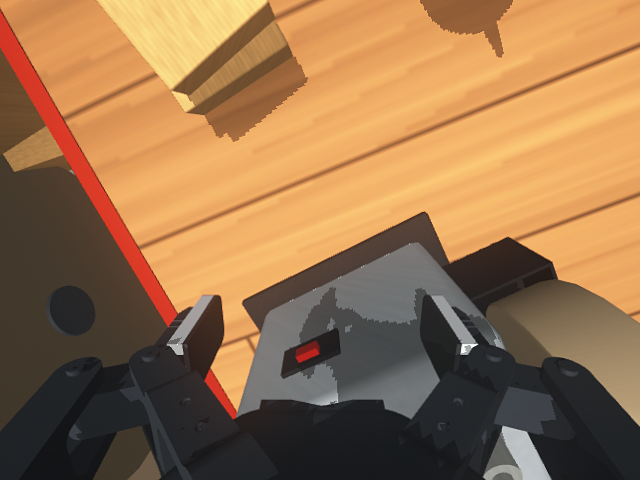

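The wrist picture shows only bench clutter at the start pose: the grinder at (340,350) and the block end at (200,50). The depth fit gives:
- **Block:** knife at (531,-130), yaw -18.4°.
- **Basket:** centre (577.7,126.2), yaw 3.9°, so the empty slot is at about (523,76.4).

I'll move to hover over the knife.

```bash
python3 -m crank '[[1,[0,0,-0.32],0],[1,[0,0,-0.32],0],[1,[0.54,0.547,-0.32],0],[1,[0.54,0.547,-0.32],0],[1,[0.54,0.547,-0.32],0]]' 60 >/dev/null
python3 -m crank '[[1,[0.54,0.547,0],0],[1,[0.54,0.547,0],0],[1,[0.54,0.547,0],0],[1,[0.54,0.547,0],0],[1,[0.54,0.547,0],0]]' 
python3 - <<'E'
from h import *
print(rows([531,-130,290]),robot.read_state()['joint_pos'])
E
```

```text
time_s: 1.15
position: [366.1, 260.2, 330.3]
tool_rot: [0.981, -0.193, 0.0, 0.0]
force: [0.9, -0.1, 0.4]
grip_width: 85.2
finger_force: 0.0
[1.20106152 1.19506099 0.16147864] [ 9.81698415e-01  2.50941417e-02 -2.53511272e-01  6.23280867e-05
 -1.29226868e+00  2.01144428e-01]
```

```bash
python3 -m crank '[[1,[0.55,0.55,0],-0.039],[1,[0.55,0.55,0],-0.039],[1,[0.55,0.55,0],-0.039],[1,[0.55,0.55,0],-0.039],[1,[0.55,0.55,0],-0.039]]' >/dev/null
python3 -m crank '[[0.6,[0.5,0.5,0],0],[0.6,[0.5,0.5,0],0],[0.6,[0.5,0.5,0],0],[0.6,[0.5,0.5,0],0],[0.6,[0.5,0.5,0],0]]' 
python3 - <<'E'
from h import *
print(rows([531,-130,290]),robot.read_state()['joint_pos'],np.degrees(2*np.arctan2(*robot.read_state()['tool_rot'][[1,0]])))
E
```

```text
time_s: 2.15
position: [521.9, -74.6, 328.7]
tool_rot: [0.987, -0.162, -0.001, 0.0]
force: [-0.5, 0.1, -0.3]
grip_width: 51.2
finger_force: 0.0
[0.10559725 0.19827837 0.15502389] [ 1.66094561e-01  1.70087123e-01 -9.28205414e-02  1.34183245e-04
 -1.30986903e+00  1.07956459e+00] -18.626997433047848
```

```bash
python3 -m crank '[[0.6,[0,0,0],0],[0.6,[0,0,0],0],[0.6,[0,0,0],0]]' 
python3 - <<'E'
from h import *
print(rows([531,-130,290]))
p,d,c=snap('wrist'); save('w1',p); W=world(c,d); z=W[...,2]
v,u=np.mgrid[0:480,0:640]
for lo,hi in ((87,97),(181,192),(193,208)):
    mm=((z>lo)&(z<hi)&(np.hypot(W[...,0]-505,W[...,1]+206)<180)).astype(np.uint8); k,l,st,ce=cv2.connectedComponentsWithStats(mm)
    for i in range(1,k):
        if st[i,4]>60:
            P=W[l==i]; r=cv2.minAreaRect(P[:,:2].astype(np.float32)); print(lo,st[i],np.round(np.median(P,0),1),np.round(P.mean(0),1),r)
E
```

```text
time_s: 2.45
position: [520.5, -71.7, 330.3]
tool_rot: [0.987, -0.159, 0.0, -0.0]
force: [-0.3, 0.3, 0.5]
grip_width: 51.0
finger_force: 0.0
[0.11316968 0.20812428 0.16098329]
87 [  329   133   242    86 16305] [ 513.  -197.5   91.6] [ 511.7 -202.2   91.7] ((506.37274169921875, -206.5970001220703), (250.37246704101562, 90.71305084228516), 71.8125)
181 [375 175  24  32 699] [ 533.5 -129.8  186. ] [ 533.4 -130.   185.8] ((532.7594604492188, -130.43441772460938), (18.18718719482422, 25.049943923950195), 71.8505630493164)
181 [569 179  25  25 457] [ 483.3 -279.7  184.8] [ 483.1 -280.   184.4] ((482.516845703125, -281.1272888183594), (18.610240936279297, 19.994813919067383), 74.43547821044922)
193 [481 193  22   5  81] [ 507.3 -204.2  196.1] [ 507.4 -204.6  196.2] ((506.63043212890625, -205.98345947265625), (16.65435218811035, 3.2434792518615723), 73.02163696289062)
```

View pics/w1.png

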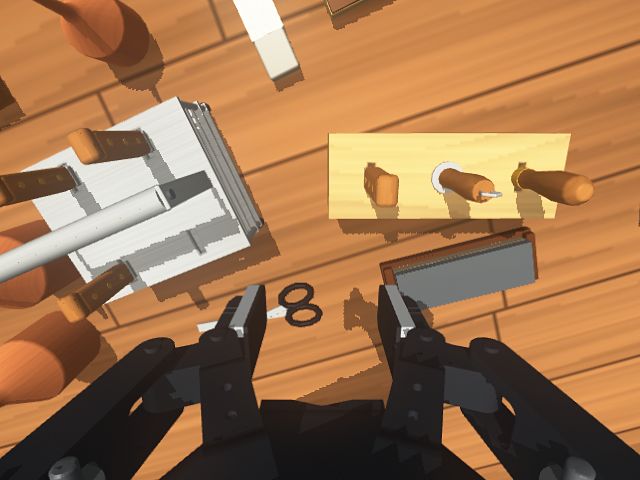

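The wrist picture confirms the rectangular riveted handle at (381,186) is the knife, with the steel at (463,182) and the file at (555,186). The empty slot shows at (197,235).

```bash
python3 -m crank '[[0.6,[0.117,0.207,0],0],[0.6,[0.117,0.207,0],0],[0.6,[0.117,0.207,0.3],0],[0.6,[0.117,0.207,0.3],0],[0.6,[0.117,0.207,0.3],0]]' 
python3 - <<'E'
from h import *
print(rows([532,-130,170]))
p,d,c=snap('wrist'); W=world(c,d); z=W[...,2]; save('w2',p)
mm=((z>181)&(z<192)&(np.hypot(W[...,0]-532,W[...,1]+130)<30)); P=W[mm]; print(np.round(P.mean(0),1),cv2.minAreaRect(P[:,:2].astype(np.float32)))
E
```

```text
time_s: 3.0
position: [529.7, -130.6, 251.2]
tool_rot: [0.987, -0.16, -0.004, 0.0]
force: [0.0, 0.0, 0.3]
grip_width: 51.2
finger_force: 0.0
[ 0.01092264 -0.0058278   0.32474798]
[ 534.1 -131.1  185.8] ((533.212158203125, -130.73487854003906), (18.04256248474121, 25.15098762512207), 72.3656234741211)
```

```bash
python3 -m crank '[[0.6,[0.008,0,0.2],0],[0.6,[0.008,0,0.335],0],[0.6,[0.008,0,0.335],0],[0.6,[0.008,0,0.335],0],[0.6,[0.008,0,0.335],0]]' 
python3 -m crank '[[0.1,[0,0,0],0],[0.1,[0,0,0],0],[0.1,[0,0,0],0],[0.1,[0,0,0],0],[0.1,[0,0,0],0]]' 50
```

```text
time_s: 3.55
position: [536.3, -131.8, 174.6]
tool_rot: [0.987, -0.16, 0.003, -0.0]
force: [-0.3, -0.2, 0.4]
grip_width: 51.7
finger_force: 0.0
time_s: 4.05
position: [534.9, -131.9, 172.8]
tool_rot: [0.987, -0.16, 0.001, -0.0]
force: [-0.6, 1.2, 5.8]
grip_width: 17.3
finger_force: 49.2
```

```bash
python3 -m crank '[[0.1,[0,0,-0.1],0],[0.1,[0,0,-0.25],0],[0.1,[0,0,-0.4],0],[0.1,[0,0,-0.5],0],[0.1,[0,0,-0.5],0]]' 
python3 -m crank '[[0.1,[0,0,0],-0.248],[0.1,[0,0,0],-0.248],[0.1,[0,0,0],-0.248],[0.1,[0,0,0],-0.248]]'
python3 - <<'E'
from h import *
s=robot.read_state();print(rows([523,76.4,300]),np.degrees(2*np.arctan2(*s['tool_rot'][[1,0]])),s['joint_pos'])
E
```

```text
time_s: 4.55
position: [535.6, -132.2, 300.5]
tool_rot: [0.987, -0.16, 0.004, -0.0]
force: [-0.2, -0.1, -0.9]
grip_width: 17.6
finger_force: 48.9
time_s: 4.95
position: [533.3, -131.8, 294.7]
tool_rot: [0.999, 0.034, -0.001, -0.0]
force: [-0.0, -0.1, -0.7]
grip_width: 17.1
finger_force: 48.9
[ 0.01493784 -0.83363259 -0.02061796] 3.8698011330704487 [ 5.25687113e-02  2.27824886e-01 -1.03193600e-01 -6.67326949e-04
 -1.24261362e+00  1.58598438e+00]
```

```bash
python3 -m crank '[[0.1,[0.015,-0.2,0],0],[0.1,[0.015,-0.4,0],0],[0.1,[0.015,-0.6,0],0],[0.1,[0.015,-0.75,0],0],[0.1,[0.015,-0.833,0],0]]'
python3 -m crank '[[0.1,[0,0,0],0],[0.1,[0,0,0],0],[0.1,[0,0,0],0]]'
python3 - <<'E'
from h import *
s=robot.read_state();print(rows([523,76.4,290]),np.degrees(2*np.arctan2(*s['tool_rot'][[1,0]])))
ims=[]
for n in ['scene','side','wrist']:
    p,d,c=snap(n); W=world(c,d); z=W[...,2]; np.save(n+'2.npy',W); np.save(n+'2p.npy',p)
    q=s['position']; near=np.hypot(W[...,0]-q[0],W[...,1]-q[1])<30
    for lo,hi in ((137,150),(150,165),(165,180),(180,195),(195,208),(212,225),(225,240),(240,260)):
        P=W[near&(z>lo)&(z<hi)]
        if len(P)>8: print(n,lo,len(P),np.round(P.mean(0),1),np.round(np.ptp(P,0),1))
    P=W[(abs(z-92.5)<6)&(np.hypot(W[...,0]-577,W[...,1]-126)<135)]
    r=cv2.minAreaRect(P[:,:2].astype(np.float32)); print(n,'plate',r)
    f=240/np.tan(np.radians(c['fov_y']/2)); K=np.array([[f,0,c['cx']],[0,f,c['cy']],[0,0,1.]])
    uv=cv2.projectPoints(np.array([[523,76.4,92.]]),cv2.Rodrigues(np.array(c['R']))[0],np.array(c['t']),K,np.array([c['k1'],0,0,0]))[0].ravel()
    print(n,uv); k=40 if n!='wrist' else 60
    x,y=int(uv[0]),int(uv[1]); x=min(max(x,k),640-k);y=min(max(y,k),480-k)
    q=p[y-k:y+k,x-k:x+k].copy(); q=cv2.resize(q,(260,260),interpolation=cv2.INTER_NEAREST); ims.append(q)
    print((x,y,k))
save('c3',np.hstack(ims))
E
```

```text
time_s: 5.45
position: [522.8, 78.7, 295.3]
tool_rot: [0.999, 0.034, -0.001, 0.0]
force: [1.3, -0.3, -0.8]
grip_width: 17.1
finger_force: 49.1
time_s: 5.75
position: [523.5, 75.3, 295.8]
tool_rot: [0.999, 0.033, -0.0, 0.0]
force: [0.7, -0.4, -0.8]
grip_width: 17.4
finger_force: 49.1
[-0.00155342 -0.00456066  0.02322535] 3.79524207316894
scene 137 24 [515.3  75.  144. ] [11.8  7.1 12.2]
scene 150 41 [518.7  75.1 158.3] [19.3  5.3 13.7]
scene 165 57 [519.3  74.9 172.7] [23.3  7.5 14.5]
scene 180 58 [518.8  75.1 187.7] [20.   7.1 14.7]
scene 195 47 [518.5  74.9 201.4] [19.6  5.7 12.8]
scene 212 41 [522.3  70.3 220.6] [21.7 14.8  8.9]
scene 225 76 [522.4  69.6 232.7] [24.1 20.9 14.6]
scene 240 119 [522.8  69.6 250.1] [24.4 19.6 19.7]
scene plate ((578.3029174804688, 126.91586303710938), (172.1925048828125, 205.79867553710938), 3.919473648071289)
scene [325.55835557 235.45657642]
(325, 235, 40)
side 137 26 [513.8  74.1 144. ] [15.2  7.7 11.6]
side 150 43 [516.2  74.7 157.8] [18.6  7.1 14.6]
side 165 59 [518.6  74.8 172.8] [23.1  9.9 14.9]
side 180 50 [517.1  74.6 188.4] [20.4  9.3 14.7]
side 195 41 [518.1  75.2 202. ] [20.4  8.9 11.8]
side 212 32 [516.8  81.4 220.2] [20.3  5.9  8.3]
side 225 62 [516.8  81.9 232.7] [23.1 15.  14.7]
side 240 95 [516.9  82.1 250.1] [22.5 14.9 19.9]
side plate ((577.3838500976562, 125.38780975341797), (171.0168914794922, 206.3171844482422), 4.067390441894531)
side [322.84480371 268.24372427]
(322, 268, 40)
wrist 165 24 [530.5  75.9 173.4] [3.4 1.7 9.5]
wrist 180 17 [529.6  75.6 187.9] [ 0.7  2.1 13. ]
wrist 195 26 [529.6  75.4 201.3] [ 0.7  2.1 12.8]
wrist 212 91 [530.5  75.5 218.8] [ 2.5 15.7 12.8]
wrist 225 254 [531.2  75.6 232.6] [ 5.2 17.9 14.8]
wrist 240 443 [531.3  75.6 250.3] [ 5.4 17.9 19.9]
wrist plate ((578.3526000976562, 126.35968780517578), (170.93479919433594, 200.98001098632812), 3.968480348587036)
wrist [320.10281887 211.47281209]
(320, 211, 60)
```

View pics/c3.png

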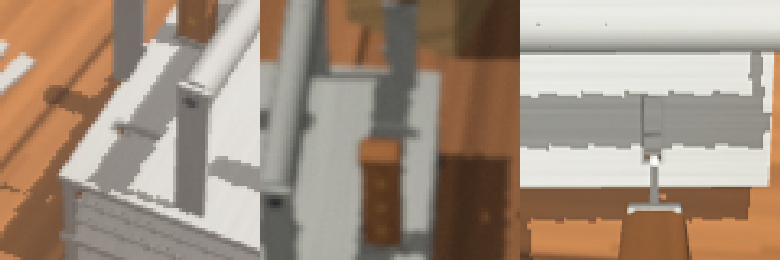

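The crops show the blade pointing down over the slot. The scene and side crops show the slot on the plate behind the blade. The wrist crop shows the slot at about (652,125), in line with the blade at (654,170). The knife needs about +4 mm in x and +0.5 mm in y.

```bash
python3 -m crank '[[0.1,[0.017,-0.002,0],0],[0.1,[0.017,-0.002,0.07],0],[0.1,[0.017,-0.002,0.14],0],[0.1,[0.017,-0.002,0.19],0],[0.1,[0.017,-0.002,0.24],0]]'
python3 -m crank '[[0.1,[0,0,0],0],[0.1,[0,0,0],0]]'
python3 - <<'E'
from h import *
p,d,c=snap('wrist'); W=world(c,d); z=W[...,2]
s=robot.read_state(); q=s['position']; print(q,s['force'])
P=W[(np.hypot(W[...,0]-q[0],W[...,1]-q[1])<30)&(z>100)&(z<140)]; print(len(P),P.mean(0))
cv2.imwrite('pics/c4.png',cv2.resize(p[150:330,220:420],(800,720//1))[:600,:,::-1])
E
```

```text
time_s: 6.4
position: [528.1, 76.7, 235.6]
tool_rot: [0.999, 0.034, 0.0, 0.0]
force: [0.2, 0.3, -1.3]
grip_width: 17.2
finger_force: 49.1
time_s: 6.6
position: [528.2, 76.9, 236.5]
tool_rot: [0.999, 0.034, 0.0, 0.0]
force: [0.4, -0.1, -0.6]
grip_width: 17.2
finger_force: 49.1
[528.37577344  77.01210997 236.93343617] [-0.85077921  0.0753981  -0.61274738]
52 [534.74365715  77.50091952 123.74634641]
```

View pics/c4.png

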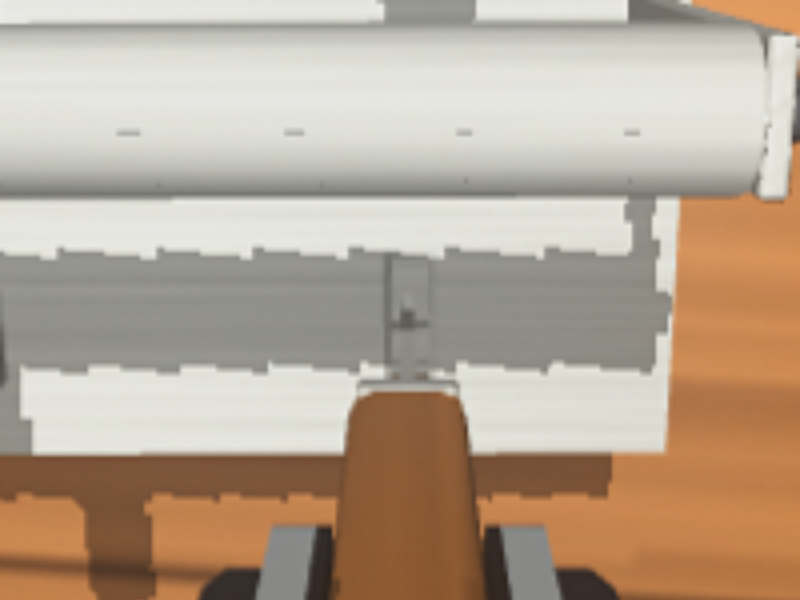

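The wrist crop shows the blade in the slot: slot at 388–430, blade at about 409, so it is centred. I'll continue down.

```bash
python3 -m crank '[[0.1,[-0.003,0.001,0.06],0],[0.1,[-0.003,0.001,0.12],0],[0.1,[-0.003,0.001,0.18],0],[0.1,[-0.003,0.001,0.22],0],[0.1,[-0.003,0.001,0.24],0]]'
python3 -m crank '[[0.1,[0,0,0.006],0],[0.1,[0,0,0.012],0],[0.1,[0,0,0.012],0]]'
```

```text
time_s: 7.15
position: [527.1, 76.7, 176.0]
tool_rot: [0.999, 0.034, -0.0, 0.0]
force: [-0.4, 1.1, -0.0]
grip_width: 17.4
finger_force: 49.1
time_s: 7.45
position: [527.4, 76.8, 173.7]
tool_rot: [0.999, 0.034, 0.0, -0.0]
force: [0.4, -0.4, -0.2]
grip_width: 17.4
finger_force: 49.1
```

```bash
python3 -m crank '[[0.1,[0,0,0.004],0],[0.1,[0,0,0.008],0],[0.1,[0,0,0.008],0]]'
python3 -m crank '[[0.4,[0,0,0],0],[0.4,[0,0,0],0],[0.4,[0,0,0],0]]'
python3 - <<'E'
from h import *
W=np.load('side2.npy'); c=None
for n in ['side','scene']:
    p,d,c=snap(n); W=world(c,d); z=W[...,2]
    P=W[(np.hypot(W[...,0]-523,W[...,1]-76)<16)&(z>178)&(z<200)]; print(n,len(P),np.round(P.mean(0),1) if len(P) else '')
    for lo,hi in ((92,97),(97,100)): print(lo,((np.hypot(W[...,0]-523,W[...,1]-76)<12)&(z>lo)&(z<hi)).sum())
print(robot.read_state()['grip_width'])
E
```

```text
time_s: 7.75
position: [527.6, 76.8, 172.8]
tool_rot: [0.999, 0.034, 0.001, -0.0]
force: [-1.3, 0.6, 5.2]
grip_width: 17.1
finger_force: 50.1
time_s: 8.05
position: [527.1, 76.6, 171.1]
tool_rot: [0.999, 0.034, -0.0, 0.0]
force: [-0.5, -0.4, 0.3]
grip_width: 34.4
finger_force: 0.0
side 13 [512.3  79.5 185.7]
92 4
97 8
scene 38 [531.4  77.1 185.9]
92 26
97 13
34.08668391233269
```

```bash
python3 -m crank '[[0.4,[0,0,-0.1],0],[0.4,[0,0,-0.3],0],[0.4,[0,0,-0.48],0],[0.4,[0,0,-0.48],0],[0.4,[0.217,-0.184,-0.48],0]]'
python3 -m crank '[[1,[0,0,0],0.5],[1,[0,0,0],0.5],[1,[0,0,0],0.5],[1,[0,0,0],0.5],[1,[0,0,0],0.5]]' >/dev/null
python3 -m crank '[[1,[0,0,0],0.56],[1,[0,0,0],0.56],[1,[0,0,0],0.56],[1,[0,0,0],0.56],[1,[0,0,0],0.56]]' >/dev/null
python3 -m crank '[[1,[0,0,0],0],[1,[0,0,0],0]]'
python3 - <<'E'
from h import *
s=robot.read_state();print(s['joint_pos'],s['position'],np.degrees(2*np.arctan2(*s['tool_rot'][[1,0]])))
for n in ['side','scene','wrist']:
    p,d,c=snap(n); W=world(c,d); z=W[...,2]
    near=np.hypot(W[...,0]-577,W[...,1]-126)<130
    for nm,x,y in (('a',523,76),('b',517,170),('c',640,84),('d',634,176)):
        P=W[(np.hypot(W[...,0]-x,W[...,1]-y)<19)&(z>180)&(z<194)]
        if len(P)>8: print(n,nm,len(P),np.round(P.mean(0),1),round(np.percentile(P[:,2],95),1),cv2.minAreaRect(P[:,:2].astype(np.float32)))
    P=W[near&(z>194)&(z<206)]; print(n,'bar',len(P),np.percentile(P[:,2],98) if len(P) else '', cv2.minAreaRect(P[:,:2].astype(np.float32)) if len(P) else '')
    P=W[near&(abs(z-92.5)<6)]; print(n,'plate',cv2.minAreaRect(P[:,:2].astype(np.float32)))
    save(n+'5',p)
E
```

```text
time_s: 8.65
position: [560.4, 109.2, 293.7]
tool_rot: [0.999, 0.033, 0.001, -0.001]
force: [2.1, 1.2, 0.5]
grip_width: 34.2
finger_force: 0.0
time_s: 9.85
position: [562.8, 111.5, 290.8]
tool_rot: [0.755, -0.655, -0.0, 0.0]
force: [0.3, 0.2, 0.7]
grip_width: 85.2
finger_force: 0.0
[ 4.77709349e-01  2.71782602e-01 -5.39398624e-02 -1.36799307e-04
 -1.24576424e+00 -3.35730340e-01] [562.82776307 111.47349494 290.77088236] -81.86770754478901
side a 98 [523.4  79.  186.9] 190.4 ((523.910888671875, 78.06456756591797), (24.395841598510742, 21.109975814819336), 8.176342010498047)
side b 117 [516.7 169.8 186.6] 190.5 ((517.0197143554688, 168.50672912597656), (25.043798446655273, 19.132448196411133), 8.41226577758789)
side c 102 [637.8  86.2 186.6] 190.6 ((638.4158325195312, 85.59624481201172), (20.137075424194336, 25.35416030883789), 86.53478240966797)
side d 114 [631.7 178.2 186.3] 190.1 ((632.6801147460938, 176.97703552246094), (26.60993003845215, 19.221216201782227), 9.623126029968262)
side bar 747 204.55993096007862 ((576.4595947265625, 126.10657501220703), (21.066495895385742, 189.811141
[... 1054 characters left out ...]
6739501953), 3.7350502014160156)
wrist b 718 [519.5 165.6 185.4] 187.2 ((518.914306640625, 166.99981689453125), (25.951847076416016, 17.478700637817383), 5.554914951324463)
wrist c 969 [639.6  83.5 185.9] 187.7 ((640.4859619140625, 84.2712173461914), (25.837221145629883, 18.15174674987793), 3.56197190284729)
wrist d 330 [626.7 172.6 185. ] 187.4 ((632.5707397460938, 174.92404174804688), (22.461505889892578, 18.057353973388672), 4.372222900390625)
wrist bar 7141 201.24575343761745 ((578.8291015625, 124.54037475585938), (20.133750915527344, 186.58306884765625), 4.0688347816467285)
wrist plate ((578.9097900390625, 126.22264862060547), (170.78224182128906, 200.68283081054688), 3.934502124786377)
```

View pics/wrist5.png

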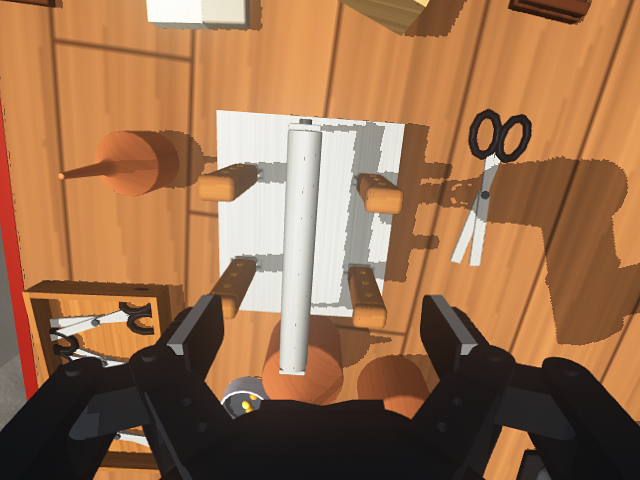

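The wrist picture shows the bar running from (303,125) to (292,372) with four knives standing at equal height (tops about 187), so knife_a is home. I'll align over the middle of the bar.

```bash
python3 -m crank '[[0.7,[-0.047,-0.07,0],0.046],[0.7,[-0.047,-0.07,0.12],0.046],[0.7,[-0.047,-0.07,0.25],0.046],[0.7,[-0.047,-0.07,0.25],0.046],[0.7,[-0.047,-0.07,0.25],0.046]]'
python3 -m crank '[[0.7,[0,0,0],0],[0.7,[0,0,0],0]]'
python3 - <<'E'
from h import *
s=robot.read_state();print(s['position'],np.degrees(2*np.arctan2(*s['tool_rot'][[1,0]])))
p,d,c=snap('wrist'); W=world(c,d); z=W[...,2]; save('w6',p)
near=np.hypot(W[...,0]-577,W[...,1]-126)<130
b=near&(z>194)&(z<203)&(p.min(2)>100); print('bar',b.sum(),cv2.minAreaRect(W[b][:,:2].astype(np.float32)))
# pads/fingers at z near tips
for row in range(280,400,15):
    print(row,[ (u,*np.round(W[row,u],0)) for u in (180,200,215,300,430,445,460)][2:5])
E
```

```text
time_s: 10.5
position: [579.0, 125.4, 229.2]
tool_rot: [0.731, -0.683, 0.0, 0.0]
force: [-0.1, -0.9, 0.3]
grip_width: 59.7
finger_force: 0.0
time_s: 10.7
position: [579.5, 125.8, 230.9]
tool_rot: [0.73, -0.683, 0.001, -0.002]
force: [0.8, -0.4, 0.4]
grip_width: 59.4
finger_force: 0.0
[579.52327001 125.81384068 230.85008461] -86.16638846042954
bar 12252 ((579.3341674804688, 116.52667236328125), (20.11271095275879, 171.13221740722656), 4.019730091094971)
280 [(215, np.float64(697.0), np.float64(222.0), np.float64(-0.0)), (300, np.float64(596.0), np.float64(173.0), np.float64(92.0)), (430, np.float64(452.0), np.float64(206.0), np.float64(-1.0))]
295 [(215, np.float64(698.0), np.float64(241.0), np.float64(-0.0)), (300, np.float64(596.0), np.float64(187.0), np.float64(92.0)), (430, np.float64(449.0), np.float64(225.0), np.float64(-1.0))]
310 [(215, np.float64(623.0), np.float64(122.0), np.float64(234.0)), (300, np.float64(595.0), np.float64(201.0), np.float64(92.0)), (430, np.float64(537.0), np.float64(117.0), np.float64(233.0))]
325 [(215, np.float64(620.0), np.float64(121.0), np.float64
[... 219 characters left out ...]
t64(596.0), np.float64(289.0), np.float64(8.0)), (430, np.float64(547.0), np.float64(111.0), np.float64(262.0))]
355 [(215, np.float64(612.0), np.float64(116.0), np.float64(269.0)), (300, np.float64(594.0), np.float64(289.0), np.float64(37.0)), (430, np.float64(549.0), np.float64(112.0), np.float64(269.0))]
370 [(215, np.float64(609.0), np.float64(111.0), np.float64(282.0)), (300, np.float64(593.0), np.float64(286.0), np.float64(64.0)), (430, np.float64(554.0), np.float64(107.0), np.float64(282.0))]
385 [(215, np.float64(607.0), np.float64(110.0), np.float64(288.0)), (300, np.float64(591.0), np.float64(289.0), np.float64(82.0)), (430, np.float64(555.0), np.float64(107.0), np.float64(287.0))]
```

View pics/w6.png

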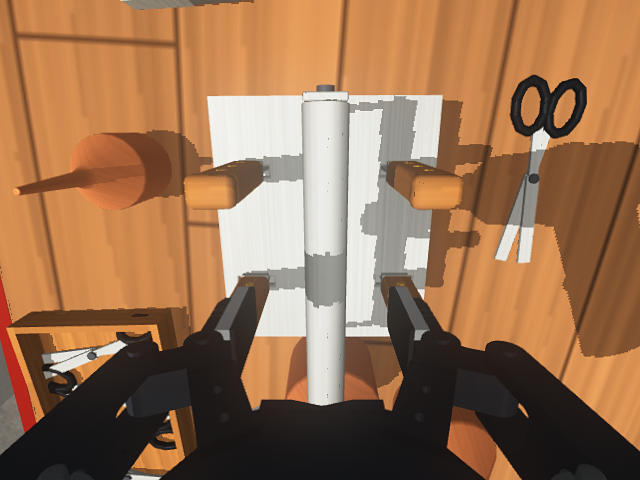

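The bar (edges 303–348) is centred between the pads at about (235,330) and (412,330). I'll descend and grip.

```bash
python3 -m crank '[[0.7,[0,0,0.08],0],[0.7,[0,0,0.158],0],[0.7,[0,0,0.158],0],[0.7,[0,0,0.158],0],[0.7,[0,0,0.158],0]]'
python3 -m crank '[[0.15,[0,0,0],0],[0.15,[0,0,0],0],[0.15,[0,0,0],0],[0.15,[0,0,0],0],[0.15,[0,0,0],0]]' 90
```

```text
time_s: 11.25
position: [579.5, 125.8, 190.9]
tool_rot: [0.73, -0.683, 0.001, -0.001]
force: [0.4, -0.3, -0.6]
grip_width: 60.0
finger_force: 0.0
time_s: 11.75
position: [578.1, 125.5, 190.0]
tool_rot: [0.73, -0.683, -0.0, 0.0]
force: [-5.6, 0.6, 5.7]
grip_width: 19.6
finger_force: 87.7
```

```bash
python3 -m crank '[[0.15,[0,0,-0.01],0],[0.15,[0,0,-0.03],0],[0.15,[0,0,-0.06],0],[0.15,[0,0,-0.09],0],[0.15,[0,0,-0.12],0]]'
python3 -m crank '[[0.15,[0,0,-0.04],0],[0.15,[0,0,-0.08],0],[0.15,[0,0,-0.12],0],[0.15,[0,0,-0.16],0],[0.15,[0,0,-0.2],0]]'
python3 -m crank '[[0.15,[0,0,-0.03],0],[0.15,[0,0,-0.05],0],[0.15,[0,0,-0.07],0],[0.15,[0,0,-0.08],0],[0.15,[0,0,-0.08],0]]'
python3 -m crank '[[0.15,[0,0,0],0],[0.15,[0,0,0],0],[0.15,[0,0,0],0],[0.15,[0,0,0],0],[0.15,[0,0,0],0]]'
python3 - <<'E'
from h import *
for n in ['side','scene','wrist']:
    p,d,c=snap(n); W=world(c,d); z=W[...,2]; save(n+'7',p)
    near=np.hypot(W[...,0]-578,W[...,1]-126)<125
    P=W[near&(abs(z-192)<9)]; 
    for _ in range(4):
        A=np.c_[P[:,:2]-[578,126],np.ones(len(P))]; s=np.linalg.lstsq(A,P[:,2],rcond=None)[0]; r=P[:,2]-A@s; P=P[abs(r)<max(2,2*r.std())]
    print(n,len(P),'slopes deg',np.degrees(s[:2]),'z',s[2],cv2.minAreaRect(P[:,:2].astype(np.float32)))
    for nm,x,y in (('a',524,76),('b',518,168),('c',640,84),('d',633,176)):
        Q=W[(np.hypot(W[...,0]-x,W[...,1]-y)<19)&(z>275)&(z<295)]
        if len(Q)>8: print(nm,len(Q),np.round(Q.mean(0),1))
E
```

```text
time_s: 12.25
position: [578.7, 125.5, 219.5]
tool_rot: [0.73, -0.683, -0.0, 0.0]
force: [0.6, -0.1, -7.0]
grip_width: 19.6
finger_force: 88.3
time_s: 12.75
position: [578.6, 125.5, 270.3]
tool_rot: [0.73, -0.683, 0.0, -0.0]
force: [0.9, -0.1, -8.2]
grip_width: 19.3
finger_force: 88.3
time_s: 13.25
position: [578.7, 125.5, 289.5]
tool_rot: [0.73, -0.683, 0.0, -0.0]
force: [0.0, 0.1, -7.3]
grip_width: 19.6
finger_force: 88.4
time_s: 13.75
position: [578.6, 125.5, 289.1]
tool_rot: [0.73, -0.683, -0.0, 0.0]
force: [-0.3, -1.3, -6.9]
grip_width: 19.5
finger_force: 88.4
side 3707 slopes deg [-0.44364715 -0.15159557] z 192.34620119225684 ((577.5440673828125, 125.44318389892578), (171.00022888183594, 204.760986328125), 3.824042797088623)
a 119 [522.9  81.3 284.4]
b 151 [517.7 171.1 284.4]
c 45 [645.5  90.7 281.8]
d 149 [632.4 178.9 284. ]
scene 3565 slopes deg [-0.43716689  0.02054868] z 192.45170003676594 ((578.5322875976562, 125.63395690917969), (172.25540161132812, 203.7021484375), 3.6479203701019287)
a 153 [527.   74.1 284.4]
b 9 [514.2 158.7 278.4]
c 153 [642.5  81.9 284.5]
d 125 [636.3 172.9 283.7]
wrist 35627 slopes deg [-0.33997346 -0.00583863] z 190.9000874139793 ((578.7332763671875, 125.99449157714844), (171.0288543701172, 200.69190979003906), 3.798780918121338)
a 3064 [528.1  75.9 285.1]
b 175 [514.6 162.6 285.3]
c 3032 [639.7  82.9 284.4]
d 177 [640.4 171.3 284.8]
```

View pics/side7.png

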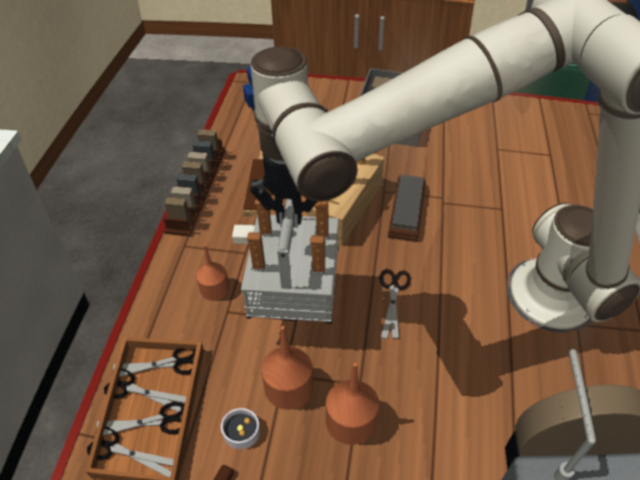

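The side picture shows the basket at about (292,260), held in the air with four knives standing in it. The plate is at about 191–192 mm, so it is lifted about 99 mm, and it is level to within 0.5°. Everything else is where it was.

```bash
python3 -c "
from plant import workorder
print(workorder.job_done())"
```

```text
the job is handed in; nothing more can be done
None
```

The last paring knife is fully home in the basket's empty slot, and the job was handed in at about 14 s with the arm still holding the basket by the middle of its bar: about 99 mm above the bench, level to within 0.5°, with all four knives standing in it.

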